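# Clamp the steel block with the swing gate and its draw latch

### The arm

A 6-joint arm with a two-finger parallel gripper is mounted at the origin on the work surface; the furniture and walls round the work are solid. World frame = base frame: x ahead of the robot, y to its left, z up, the work surface at z = 0. Lengths are in m, angles in degrees, forces in N, time in s.
With the tool pointing down it reaches from about 0.25 to 0.725 m from the base axis. Payload 9.7 kg.
Tool frame: the origin (TCP) lies at the very end of the fingers, on their centre line; the grasp point (between the pads) lies 19 mm behind it; z points along the fingers, y is the line along which they close (so a half turn about z gives the same grasp; the last joint's range is limited). The gripper opens to 85 mm and grips with 20 to 120 N. Pads are 22 mm wide; open, the fingers measure 114 mm over their backs; the gripper's body (76 mm by 85 mm) begins 54 mm behind the grasp point. The pads swing forward as they close: fully open they stand 13 mm farther back than shut.
Start: joints at [-76.834, 4.979, 10.078, 95.1, 0, 90], TCP at [0.125, -0.536, 0.231] pointing down, gripper open.
Joint ranges: [-179.16, 179.16], [-48.56, 103.87], [-65.8, 70.77], [-126.05, 130.52], [-82.76, 87.17], [-180, 180]. Speed limits (degrees/s): [127.2, 127.2, 147.25, 180, 180, 180].

### API

Orientations are given as [roll, pitch, yaw] about the fixed x, y, z axes, in that order (R = Rz(yaw) Ry(pitch) Rx(roll)).
In Python, from workcell import bot gives the robot as it stands.
- The arm moves only by the tool arm_command, never from a script. Its argument "series" is a list of rows, each a list of 4 numbers: the shift along the tool's x, y, z in m, then the turn about the tool's z in rad. A call has exactly 5 rows; each row is the pose to reach, as a shift and turn from the pose commanded when the call began, along the tool's axes at that moment; what a row does not reach only later rows make up. A row lasts 1/10 s, in which the tool goes at most 50 mm and 8.59 degrees, less where a joint would pass 70% of its speed; a pose out of reach is approached as far as the arm can. A call with a gripper value outside its range is refused whole. "hand" is the finger opening in m, from 0 to 0.0854, set as the call begins (left out, the last holds). The fingers move at their own pace and stop on an object; "grip_force" is the grip in N (left out, the last holds). Time passes only in rows, so rows that repeat a pose let the fingers close, or fill a call up. It gives the time, the measured TCP pose, the force, the opening and the grip force at its end, in the units of the state.
- bot.get_obs(): the state, without advancing time (a new reading comes with each control period).
- bot.camera(name): name is "scene" or "top"; returns a dict with "color" (400x640x3 uint8, blue, green, red), "camera_matrix" (3x3 intrinsics, pixels), "dist_coeffs" ([k1, k2, p1, p2, k3] as OpenCV has them; the pictures are not rectified), "xyz" and "orientation" of the camera in the world. Camera axes: x right, y up, looking along -z (the intrinsics and any distortion apply to the point x, -y, -z); pixel columns grow to the right and rows downward; lengths in m; the calibration is good to about 2 mm. A picture is of the moment at which its call begins. There is no depth.
- bot.job_done(): hands the job in; it is judged then, once.
Trained networks look in the newest picture that a camera, given by its name, has taken for a name from the list of things; names that differ only in an ending like _2 or _b are one class to them, and where a whole thing is asked for, a point or a joint stands for the part that bears it (a point fixed in the world has none). Each returns a list of dicts, best first, with "confidence" (0 to 1); they miss things now and then, are a little off and sometimes report something else, mostly with a low value. They report only what shows in the picture. A call takes as long as a camera call.
- bot.find_in(camera, target): "location" ([column, row] in pixels, amid what is visible of it).
- bot.mark_of(camera, target): "location" ([column, row] in pixels: a listed point, or the origin of a listed thing).
The state is a dict: "time": time; "q": joint angles; "qd": joint speeds; "joint_efforts": joint torques, N m; "ee_pos": TCP position; "tcp_rot": TCP orientation; "wrist_force": force on the tool from outside, world axes, zero at the start; "torque": the same for the moment, N m; "opening": finger opening in m; "grasp_force": force on a finger pad.
Only numpy, scipy, OpenCV 4.12 (cv2) and the standard library are available. Lean on these libraries where they do the work, as an engineer would, in place of code of your own. Each camera call takes 0.05 s, during which the arm holds its last target. There are 200 camera calls.

### The job

Clamp the steel block in the holding fixture ready for deburring. Swing the gate in and push it firmly (about 10 N) until its rubber pad seats the block on the end-stop screw, flip the latch's wire loop forward and hook its end bar over and down behind the gate's keeper, then press the lever down flat past centre so that the latch stays shut by itself. Feel your way: keep every push on gate and lever under 25 N, and leave the vee block, jar, file and deburring tool beside it where they are.

Things in the scene. Friction and masses are not known exactly. Their poses are not given: they have to be found in the camera images.
- fixture: holding fixture fixed to the bench, grey plate 180 x 216 x 12 mm. Origin: bench top under the block's home place. +x from end stop to gate (ahead, at yaw 0), +y from latch to gate hinge. In this frame (mm): end-stop screw tip near x = -42.5, its setting differs a mm or two, unmeasured; block rails 10 high at y = +/-18.5; latch post x -24 to 24, y -105 to -63, top z 42; gate hinge pin top z 46
- block_centre (a point): centre of the loose ground steel block (85 x 32 x 34 mm, 0.6 kg) lying between the rails, long side along fixture x, from z = 12 to 46 mm. Starts a few mm off the end-stop screw, which is on its -x side
- gate (a joint): gate about its vertical pin, rad; grows as the free end swings out to fixture +x; at -0.02 it stands square across (along fixture y). Home, pad holding the block on the end-stop screw, lies anywhere from about 0 to -0.04: only feel tells. Stays where left; 1 to 2 N at gate_back swings it, 2 to 4 N more slides the block. Steel bar 18 mm thick, 15 to 40 mm above the bench, 186 mm long
- gate_hinge (a point): on the gate's pin (fixture x = 57, y = 81 mm), 28 mm above the bench; its axes turn with the gate: -y runs along the gate to the free end, +x points square out of the back face
- gate_back (a point): point on the flat back face of the gate, 28 mm above the bench, 126 mm from the pin and 9 mm out from its middle line, between pad and keeper: push here toward the -x of its axes, which turn with the gate as those of gate_hinge do
- keeper_seat (a point): where the loop's bar centre sits when shut: 56.5 mm above the bench, 165 mm from the gate pin; axes turn with the gate. Keeper hook, 22 mm wide in y: upright 10 mm thick, its +x face 3 mm behind this point; lip on top of it, 62 to 67 mm above the bench, overhangs to 3 mm ahead (+x) of this point; ledge below, top at 53 mm, runs to 16 mm ahead. The bar seats under the lip, against the upright
- keeper_lip (a point): outer (+x) upper edge of the keeper's lip, 67 mm above the bench, mid-width; axes turn with the gate. The 6 mm bar clears the lip with its centre above 70 mm, and can go down to the ledge (bar centre at 56 mm) with its centre 3 to 12 mm ahead (+x) of this point; not ahead enough, it is felt to sit on the lip
- latch_lever (a joint): lever angle, rad: 0 = shut, flat, pointing to fixture -x, on its stop; grows as its end is lifted (1.58 limit, upright). Stays where left (0.05 N m). With the loop hooked it comes taut at 1.0 to 1.3 rad, needs at most 4 to 8 N at lever_end (near 0.7), passes centre at about 0.1 to 0.15, then snaps flat and holds; the stop at 0 is firm
- lever_pivot (a point): the lever's hinge pin: fixture x = 5, y = -84, z = 58 mm, fixed; axes as the fixture's
- lever_end (a point): the flat to press: top face of the lever near its end, 48 mm from the pin (top face lies 5 mm above the pin when flat), 28 mm wide; the lever ends 12 mm farther with a slight upturn. Faces up when flat, fixture +x when upright; when flat 63 mm above the bench
- latch_loop (a joint): angle of the wire loop on the lever, rad: its elevation above fixture +x is this value minus the lever's angle. At 2.7 it rests on its stop, folded back over the lever, as at the start. Swings almost freely: pushed past upright it falls forward by its weight and lands on top of the keeper's lip if the gate is in
- loop_bar (a point): centre of the loop's end bar: U of 6 mm steel wire, 40 mm wide over its legs (along fixture y), hung on a pin 20 mm from the lever's pivot. Pin to bar 66 mm; sprung, draws out 14 mm at 5 N/mm. Grip the last 18 mm of the legs from outside, loosely so they can pivot. Drawing it forward (3 to 8 N) lifts the lever along to its limit; clearing the lip may then take 5 to 15 N on the springs

How it is judged:
By the outcome, as a careful person would: the job done as asked, in the order asked, and still so for the second after the job is handed in, with the robot touching nothing.
It also fails if it takes over 67 s, if anything falls off the work surface, if the arm or the gripper's body presses on something with over 40 N, if the wrist force passes 120 N, or if a joint passes its speed limit or range.

## Working session

There is one attempt and no reset: what is moved stays moved. The work goes in short steps, Python scripts to look and compute and a tool call to move; the robot and the scene stay as the last step left them, time stands still between calls to the robot, and variables do not carry over. Pictures are saved under pics/ and viewed, at most 10 in all, crops included, and the job is handed in when it is done.

Besides the shell and the picture viewer there is one more tool, called as a command line: name --pt "numbers of a row" for each row, then --argument value for the rest. arm_command: Moves the arm, as the interface text tells. Its arguments: {"type":"object","properties":{"series":{"type":"array"},"hand":{"type":"number"},"grip_force":{"type":"number"}},"required":["series"]}

```bash
mkdir -p pics; ls
cat > h.py <<'E'
import numpy as np, cv2
from scipy.spatial.transform import Rotation as R
from workcell import bot
def cam(n):
    c=bot.camera(n); o=np.array(c["orientation"],float)
    c["R"]=R.from_euler("xyz",o,degrees=True).as_matrix() if o.shape==(3,) else (R.from_quat(o).as_matrix() if o.shape==(4,) else o)
    return c
def ray(c,p):
    u=cv2.undistortPoints(np.array([[p]],float),np.array(c["camera_matrix"]),np.array(c["dist_coeffs"]))[0,0]
    return np.array(c["xyz"]),c["R"]@np.array([u[0],-u[1],-1.])
def at_z(c,p,z):
    o,d=ray(c,p); return o+d*(z-o[2])/d[2]
def tri(c1,p1,c2,p2):
    o1,d1=ray(c1,p1);o2,d2=ray(c2,p2)
    s=np.linalg.lstsq(np.c_[d1,-d2],o2-o1,rcond=None)[0]
    a=o1+d1*s[0];b=o2+d2*s[1]; return (a+b)/2,np.linalg.norm(a-b)
def proj(c,P):
    Q=(np.atleast_2d(P)-np.array(c["xyz"]))@c["R"]; Q=Q*[1,-1,-1]
    return cv2.projectPoints(Q,np.zeros(3),np.zeros(3),np.array(c["camera_matrix"]),np.array(c["dist_coeffs"]))[0][:,0]
E
python3 - <<'E'
from h import *
o=bot.get_obs();print(o)
C={}
for n in("scene","top"):
    c=C[n]=cam(n);cv2.imwrite(f"pics/{n}0.png",c["color"]);print(n,c["xyz"],c["orientation"],c["camera_matrix"],c["dist_coeffs"])
for t in["fixture","block_centre","gate_hinge","gate_back","keeper_seat","keeper_lip","lever_pivot","lever_end","loop_bar"]:
    m={n:bot.mark_of(n,t) for n in C}
    print(t,{n:[(np.round(d["location"],1).tolist(),round(d["confidence"],2)) for d in m[n][:2]] for n in m})
    if all(m.values()): print("   ",*[np.round(x,4) for x in tri(C["scene"],m["scene"][0]["location"],C["top"],m["top"][0]["location"])])
E
```

```text
pics
{'time': 0.0, 'q': array([-7.68321085e+01,  5.01269879e+00,  1.00349549e+01,  9.50999389e+01,
       -2.07435527e-03,  9.00012865e+01]), 'qd': array([ 0.00128728,  0.0275794 ,  0.01775801, -0.07524508, -0.00858821,
        0.07193408]), 'joint_efforts': array([-1.71438160e-04, -5.20384419e+01,  4.64808047e+01,  1.63295120e-02,
       -8.54031214e-05,  2.16636224e-06]), 'ee_pos': array([ 0.12523107, -0.53531976,  0.23057222]), 'tcp_rot': array([-1.79922317e+02,  2.07609760e-03,  1.31666078e+01]), 'wrist_force': array([-0.1135166 , -0.0163447 ,  0.58180015]), 'torque': array([-0.02705258, -0.01239465,  0.00523498]), 'grasp_force': 0.0, 'opening': 0.08511475562622528}
scene [0.07746416 0.66285593 0.50819374] [  59.2524836     0.8307256  -141.80029838] [[434.98359805   0.         327.32494957]
 [  0.         434.98359805 192.77536654]
 [  0.           0.           1.        ]] [-0.08284857  0.          0.          0.          0.        ]
top [0.48201156 0.09069557 0.93391244] [  2.93129759   0.27517499 -89.16019814] [[486.36249479   0.         308.47030605]
 [  0.         486.362494
[... 459 characters left out ...]
, 203.4], 0.67)], 'top': [([302.5, 155.2], 0.76)]}
    [0.536  0.0712 0.1231] 0.1525
keeper_seat {'scene': [([297.4, 180.1], 0.73)], 'top': [([323.1, 148.3], 0.88)]}
    [0.6287 0.0719 0.0611] 0.0043
keeper_lip {'scene': [([298.0, 176.2], 0.79)], 'top': [([325.6, 141.2], 0.82)]}
    [0.638  0.0651 0.0649] 0.0036
lever_pivot {'scene': [([348.7, 188.5], 0.83), ([291.0, 201.8], 0.73)], 'top': [([336.3, 207.3], 0.57)]}
    [0.519  0.0448 0.0664] 0.0031
lever_end {'scene': [([365.4, 184.6], 0.83)], 'top': [([337.0, 226.0], 0.75)]}
    [0.4835 0.0429 0.0867] 0.008
loop_bar {'scene': [([295.0, 177.9], 0.67), ([373.1, 170.6], 0.57)], 'top': [([339.4, 235.6], 0.55)]}
    [0.5206 0.0931 0.1208] 0.1417
```

Run:
```python
import cv2
for n,(x,y,w,h) in {"scene":(200,100,260,195),"top":(190,100,260,195)}.items():
    i=cv2.imread(f"pics/{n}0.png")[y:y+h,x:x+w];cv2.imwrite(f"pics/{n}0c.png",cv2.resize(i,(780,585),interpolation=cv2.INTER_CUBIC))
```

```text
(no output)
```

View pics/scene0c.png

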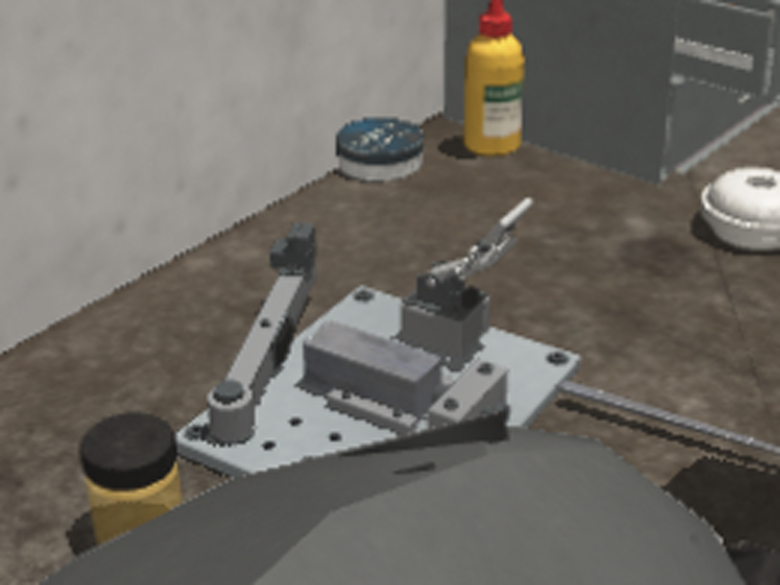

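View pics/top0c.png

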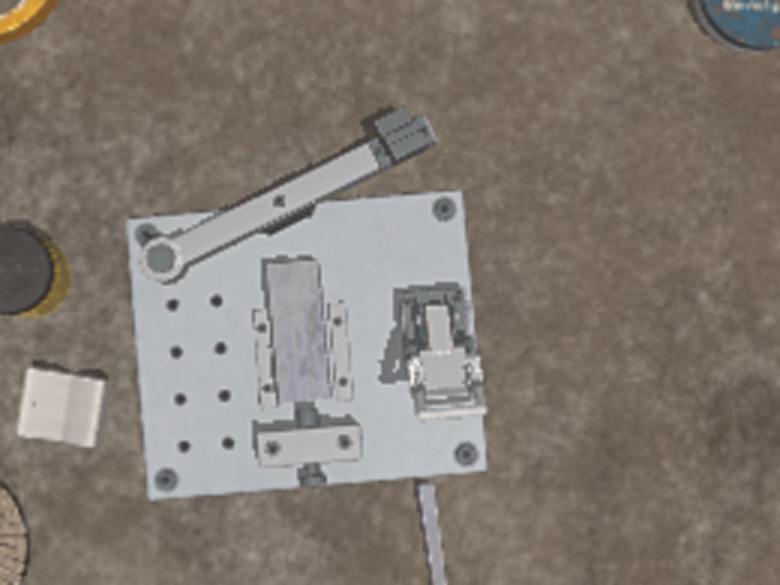

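Both views show the gate swung out about 0.4 rad. The block is between the rails, short of the screw. The lever is lifted a little with the loop folded back over it, its bar near crop (450,408) in the top view and (525,205) in the scene view. I'll fit the fixture pose from these marks.

```bash
cat > fit.py <<'E'
from h import *
from scipy.optimize import least_squares
C={n:cam(n) for n in("scene","top")}
cr=lambda n,x,y:((200 if n=="scene" else 190)+x/3,100+y/3)
def rz(a):return np.array([[np.cos(a),-np.sin(a)],[np.sin(a),np.cos(a)]])
corn=[cr("top",*p) for p in[(128,218),(462,191),(487,470),(150,500)]]
P=[at_z(C["top"],p,.012)[:2] for p in corn];print("sides",[round(np.linalg.norm(P[i]-P[i-1]),4) for i in range(4)])
print("yaw",np.degrees([np.arctan2(*(P[0]-P[3])[::-1]),np.arctan2(*(P[1]-P[2])[::-1]),np.arctan2(-(P[1]-P[0])[0]*-1,(P[0]-P[1])[1])]), "centre",np.mean(P,0))
yaw0=np.mean([np.arctan2(*(P[0]-P[3])[::-1]),np.arctan2(*(P[1]-P[2])[::-1])])
obs=[]
W=lambda f,p:np.r_[p[:2]+rz(p[2])@f[:2],f[2]]
hinge=np.array([.057,.081])
fx={"fixture":(0,0,0),"gate_hinge":(.057,.081,.028),"lever_pivot":(.005,-.084,.058)}
L=[("top",cr("top",163,258),lambda p:W((.057,.081,.046),p)),("scene",cr("scene",230,388),lambda p:W((.057,.081,.046),p))]
for n in C:
    for t,f in fx.items():
        m=bot.mark_of(n,t)
        if m:L.append((n,m[0]["location"],lambda p,f=f:W(f,p)))
    for t,dx,z in(("keeper_seat",0,.0565),("keeper_lip",.003,.067)):
        m=bot.mark_of(n,t)
        if m:L.append((n,m[0]["location"],lambda p,dx=dx,z=z:W(np.r_[hinge+rz(p[3])@np.array([p[4]+dx,-.165]),z],p)))
def res(p):
    r=[(proj(C[n],g(p))[0]-l) for n,l,g in L]
    return np.r_[np.ravel(r),(p[2]-yaw0)/.01,p[4]/.003*.3]
s=least_squares(res,[.507,.133,yaw0,.4,0],loss="soft_l1",x_scale=[.01,.01,.05,.05,.01])
print("px,py,yaw,gate,seatx",np.round(s.x,4),np.degrees(s.x[2]));print(np.round(res(s.x),1).tolist())
np.save("fix.npy",s.x)
b,e=tri(C["scene"],cr("scene",528,204),C["top"],cr("top",450,410));F=lambda w:np.r_[rz(-s.x[2])@(w[:2]-s.x[:2]),w[2]]
print("bar fix",F(b),e)
m=[bot.mark_of(n,"lever_end")[0]["location"] for n in C];w,e=tri(C["scene"],m[0],C["top"],m[1]);print("lever_end",F(w),e)
E
python3 fit.py
```

```text
sides [np.float64(0.1796), np.float64(0.2134), np.float64(0.1774), np.float64(0.2136)]
yaw [5.69326444 5.74087986 5.41265051] centre [0.50732026 0.12649103]
px,py,yaw,gate,seatx [ 0.509   0.1296  0.0955  0.3687 -0.0006] 5.473371247750365
[-0.9, -0.1, -0.9, -0.0, -1.1, 1.4, 0.4, 0.6, -0.0, -0.8, 0.3, 4.4, 2.4, 2.3, 0.5, -1.3, -0.3, -0.1, 0.4, -0.3, -0.4, -0.1]
bar fix [-0.05269621 -0.08556896  0.12747141] 0.010297824414010415
lever_end [-0.03205886 -0.08321645  0.09118105] 0.00559122570622973
```

Run:
```python
from h import *
c=cam("scene");t=cam("top")
for n,p in {"bottle":(365,150),"wht":(453,180),"boxcorner":(420,159),"boxL":(348,138),"wall1":(200,218),"wall2":(345,138)}.items(): print(n,at_z(c,p,0).round(3))
for n,p in {"orange":(195,105),"tin":(445,105)}.items(): print(n,at_z(t,p,.0).round(3))
i=np.vstack([c["color"][:,:],t["color"]]); cv2.imwrite("pics/full.png",cv2.resize(i,(480,600),interpolation=cv2.INTER_AREA))
```

```text
bottle [ 0.671 -0.246  0.   ]
wht [ 0.407 -0.232  0.   ]
boxcorner [ 0.524 -0.286  0.   ]
boxL [ 0.756 -0.284  0.   ]
wall1 [0.763 0.239 0.   ]
wall2 [ 0.763 -0.279  0.   ]
orange [0.721 0.322 0.   ]
tin [ 0.728 -0.17   0.   ]
```

View pics/full.png

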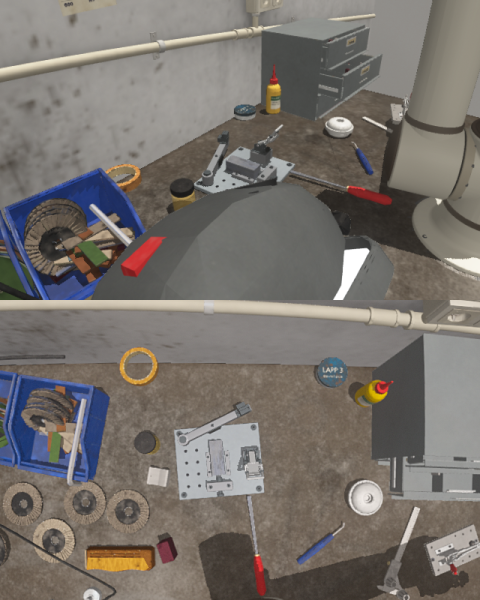

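Clear route: the wall is at x=0.76 and the cabinet lies at x>0.5, y<-0.28. I'll swing over at z 0.23, closing the fingers on the way.

arm_command --pt "0.02 -0.02 0 0" --pt "0.05 -0.05 0 0" --pt "0.08 -0.08 0 0" --pt "0.11 -0.115 0 0" --pt "0.145 -0.15 0 0" --hand 0

```text
time: 2.3
ee_pos: [0.2325, -0.355, 0.2313]
tcp_rot: [180.0, -0.0, 13.1]
wrist_force: [1.0, 0.1, 0.1]
opening: 0.0123
grasp_force: 0.0
```

arm_command --pt "0.033 -0.034 0 0" --pt "0.066 -0.068 0 0" --pt "0.1 -0.102 0 0" --pt "0.134 -0.136 0 0" --pt "0.17 -0.17 0 0"

```text
time: 2.8
ee_pos: [0.3596, -0.1504, 0.2317]
tcp_rot: [180.0, -0.1, 13.1]
wrist_force: [1.0, -0.4, -0.3]
opening: 0.0001
grasp_force: 0.0
```

arm_command --pt "0.035 -0.03 0 0" --pt "0.075 -0.06 0 0" --pt "0.115 -0.09 0 0" --pt "0.155 -0.12 0 -0.06" --pt "0.19 -0.15 0 -0.12"

```text
time: 3.3
ee_pos: [0.5111, 0.0393, 0.2312]
tcp_rot: [180.0, -0.0, 20.2]
wrist_force: [0.5, -0.8, 0.8]
opening: 0.0001
grasp_force: 0.0
```

arm_command --pt "0.04 -0.008 0 -0.03" --pt "0.08 -0.015 0 -0.06" --pt "0.12 -0.022 0.02 -0.09" --pt "0.15 -0.026 0.05 -0.113" --pt "0.162 -0.028 0.09 -0.113"

```text
time: 3.8
ee_pos: [0.6551, 0.1206, 0.1406]
tcp_rot: [180.0, -0.1, 26.6]
wrist_force: [0.4, 0.5, -1.3]
opening: -0.0001
grasp_force: 0.0
```

Run:
```python
from h import *
o=bot.get_obs();print(o["ee_pos"],o["tcp_rot"],o["time"])
C={n:cam(n) for n in("scene","top")}
f=np.load("fix.npy")
for t in["block_centre","gate_hinge","gate_back","keeper_seat","keeper_lip","lever_pivot","lever_end","loop_bar"]:
    m={n:bot.mark_of(n,t)[:1] for n in C}
    print(t,{n:[(np.round(d["location"],1).tolist(),round(d["confidence"],2)) for d in m[n]] for n in m})
i=C["scene"]["color"][90:285,200:460];cv2.imwrite("pics/s1.png",cv2.resize(i,(780,585),interpolation=cv2.INTER_CUBIC))
```

```text
[0.65510534 0.1205642  0.14055141] [ 1.79965823e+02 -1.39088211e-01  2.66242002e+01] 3.8
block_centre {'scene': [([324.7, 222.7], 0.87)], 'top': []}
gate_hinge {'scene': [([276.0, 238.8], 0.71)], 'top': []}
gate_back {'scene': [], 'top': []}
keeper_seat {'scene': [([300.9, 177.4], 0.86)], 'top': []}
keeper_lip {'scene': [([292.4, 175.9], 0.76)], 'top': []}
lever_pivot {'scene': [([350.7, 190.8], 0.87)], 'top': []}
lever_end {'scene': [([362.8, 184.1], 0.5)], 'top': []}
loop_bar {'scene': [([364.8, 188.0], 0.67)], 'top': []}
```

View pics/s1.png

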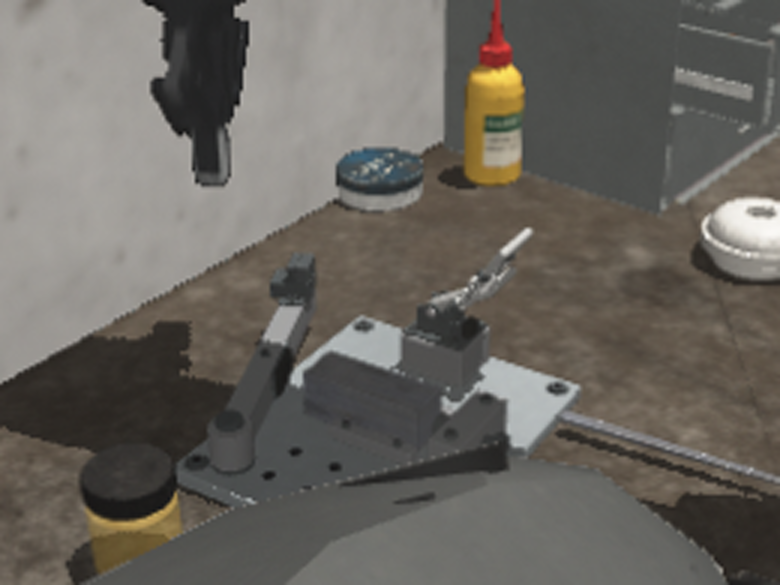

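arm_command --pt "0 0 0.03 0" --pt "0 0 0.06 0" --pt "0 0 0.09 0" --pt "0 0 0.11 0" --pt "0 0 0.118 0"

```text
time: 5.2
ee_pos: [0.6512, 0.1187, 0.0206]
tcp_rot: [-179.9, 0.2, 26.5]
wrist_force: [0.7, 0.6, -0.1]
opening: 0.0002
grasp_force: 0.0
```

```bash
cat > arc.py <<'E'
# rows of an arc about the hinge: finger centre at offset off from midline, s from pin, gate angles list (first = current)
import sys,numpy as np
from h import *
def plan(angs,off=.0205,s=-.126):
    f=np.load("fix.npy");o=bot.get_obs();p0=o["ee_pos"];y0=np.radians(o["tcp_rot"][2])
    rz=lambda a:np.array([[np.cos(a),-np.sin(a)],[np.sin(a),np.cos(a)]])
    h=f[:2]+rz(f[2])@[.057,.081]
    for a in angs:
        w=h+rz(f[2]+a)@[off,s]; d=w-p0[:2]; x=np.array([np.cos(y0),np.sin(y0)]);y=np.array([np.sin(y0),-np.cos(y0)])
        print(round(a,3),"row",np.round([d@x,d@y,p0[2]-.022,-(f[2]+a-y0)],4))
    l=rz(-y0)@(p0[:2]-h);g=rz(-f[2])@(p0[:2]-h)
    print("pos",p0.round(4),o["tcp_rot"][2].round(2),"F",o["wrist_force"].round(1),"gate if touching",np.round(np.arctan2(g[1],g[0])-np.arctan2(s,off),4))
if __name__=="__main__": plan([float(a) for a in sys.argv[1:]])
E
python3 arc.py .42 .38 .36 .34 .3 .25 .2 .15 .1
```

```text
0.42 row [-0.013  -0.0036 -0.0014 -0.0527]
0.38 row [-0.0181 -0.0026 -0.0014 -0.0127]
0.36 row [-0.0206 -0.0022 -0.0014  0.0073]
0.34 row [-0.0231 -0.0018 -0.0014  0.0273]
0.3 row [-0.0282 -0.0012 -0.0014  0.0673]
0.25 row [-0.0345 -0.0008 -0.0014  0.1173]
0.2 row [-0.0409 -0.0007 -0.0014  0.1673]
0.15 row [-0.0473 -0.0009 -0.0014  0.2173]
0.1 row [-0.0537 -0.0014 -0.0014  0.2673]
pos [0.6512 0.1187 0.0206] 26.52 F [ 0.7  0.6 -0.1] gate if touching 0.5092
```

arm_command --pt "-0.008 -0.001 -0.001 0" --pt "-0.013 -0.002 -0.001 0" --pt "-0.018 -0.002 -0.001 0" --pt "-0.023 -0.002 -0.001 0.027" --pt "-0.028 -0.001 -0.001 0.067"

```text
time: 5.7
ee_pos: [0.6273, 0.1074, 0.0256]
tcp_rot: [180.0, -0.1, 22.5]
wrist_force: [0.6, 1.3, 0.5]
opening: 0.0002
grasp_force: 0.6
```

```bash
python3 arc.py .25 .2 .17 .15 .12 .1 .08 .06 .04 .02
```

```text
0.25 row [-0.0081  0.0003  0.0036  0.0479]
0.2 row [-0.0145  0.0008  0.0036  0.0979]
0.17 row [-0.0183  0.001   0.0036  0.1279]
0.15 row [-0.0209  0.0011  0.0036  0.1479]
0.12 row [-0.0247  0.0011  0.0036  0.1779]
0.1 row [-0.0273  0.001   0.0036  0.1979]
0.08 row [-0.0298  0.0009  0.0036  0.2179]
0.06 row [-0.0324  0.0007  0.0036  0.2379]
0.04 row [-0.0349  0.0005  0.0036  0.2579]
0.02 row [-3.740e-02  2.000e-04  3.600e-03  2.779e-01]
pos [0.6273 0.1074 0.0256] 22.54 F [0.6 1.3 0.5] gate if touching 0.3132
```

arm_command --pt "-0.005 0 0.002 0.03" --pt "-0.01 0.001 0.003 0.06" --pt "-0.015 0.001 0.003 0.1" --pt "-0.02 0.001 0.003 0.14" --pt "-0.024 0.001 0.003 0.175"

```text
time: 6.2
ee_pos: [0.605, 0.0968, 0.0213]
tcp_rot: [180.0, -0.0, 12.5]
wrist_force: [1.0, -0.9, 0.2]
opening: -0.0001
grasp_force: 0.7
```

```bash
python3 arc.py  .1 .08 .06 .04 .02 0 -.02 -.04
```

```text
0.1 row [-0.0025  0.0002 -0.0007  0.0224]
0.08 row [-0.0051  0.0006 -0.0007  0.0424]
0.06 row [-0.0076  0.0008 -0.0007  0.0624]
0.04 row [-0.0102  0.0011 -0.0007  0.0824]
0.02 row [-0.0127  0.0012 -0.0007  0.1024]
0.0 row [-0.0153  0.0014 -0.0007  0.1224]
-0.02 row [-0.0178  0.0014 -0.0007  0.1424]
-0.04 row [-0.0204  0.0015 -0.0007  0.1624]
pos [0.605  0.0968 0.0213] 12.49 F [ 1.  -0.9  0.2] gate if touching 0.12
```

arm_command --pt "-0.0015 0 0 0.012" --pt "-0.003 0 0 0.024" --pt "-0.0045 0 0 0.036" --pt "-0.006 0.001 0 0.05" --pt "-0.0075 0.001 0 0.062"

```text
time: 6.7
ee_pos: [0.5984, 0.0947, 0.0213]
tcp_rot: [-180.0, -0.0, 9.0]
wrist_force: [2.7, 0.3, -0.6]
opening: 0.0004
grasp_force: 1.3
```

arm_command --pt "-0.001 0 0 0.008" --pt "-0.002 0 0 0.016" --pt "-0.003 0 0 0.024" --pt "-0.004 0 0 0.032" --pt "-0.005 0 0 0.04"

```text
time: 7.2
ee_pos: [0.5948, 0.0832, 0.0215]
tcp_rot: [-179.5, -0.0, 7.8]
wrist_force: [3.5, 3.1, 1.1]
opening: -0.0003
grasp_force: 1.7
```

```bash
python3 arc.py 0.04 .02 0 -.02; python3 -c "
from h import *
o=bot.get_obs();print(o)
f=bot.camera('scene');p=bot.get_obs();print(p['ee_pos'],p['tcp_rot'],p['wrist_force'],p['qd'])"
```

```text
0.04 row [ 0.0019 -0.0102 -0.0005  0.0006]
0.02 row [-0.0006 -0.0098 -0.0005  0.0206]
0.0 row [-0.0032 -0.0095 -0.0005  0.0406]
-0.02 row [-0.0057 -0.0092 -0.0005  0.0606]
pos [0.5948 0.0832 0.0215] 7.8 F [3.5 3.1 1.1] gate if touching 0.0147
{'time': 7.2, 'q': array([  7.74299331,  12.94195719,  -4.23059242,  72.80088176,
         0.46829321, 179.94266869]), 'qd': array([-2.53499414, -1.35890699, -1.66687381, -0.29309728,  0.88537328,
       -0.03036369]), 'joint_efforts': array([-8.58126003e-01, -5.90561950e+01,  4.37947440e+01,  1.44958533e+00,
       -5.84607460e-01, -4.10176639e-02]), 'ee_pos': array([0.59482665, 0.08322905, 0.02145274]), 'tcp_rot': array([-1.79531734e+02, -2.70371976e-02,  7.80032271e+00]), 'wrist_force': array([3.48713826, 3.11786978, 1.13312554]), 'torque': array([ 0.49148271, -0.67740037, -0.02973588]), 'grasp_force': 1.7040101811289787, 'opening': -0.00026372205648175415}
[0.59470115 0.08287531 0.02144857] [-1.79538421e+02 -1.33027747e-02  7.77327365e+00] [2.43299233 1.87729504 1.17732409] [ 0.37418793  0.23398769  0.30544779  0.20086492 -0.33381438 -0.02491533]
```

Joint 6 reached its 180° limit, since yaw = q1 − q6 + 180, and that pulled the tool sideways. I'll back off slightly and push with a yaw the joint can reach.

arm_command --pt "0.002 0 0 -0.02" --pt "0.004 0 0 -0.04" --pt "0.004 0 0 -0.06" --pt "0.004 0 0 -0.06" --pt "0.004 0 0 -0.06"

```text
time: 7.75
ee_pos: [0.5984, 0.0839, 0.0211]
tcp_rot: [-179.6, 0.0, 11.3]
wrist_force: [0.0, 0.5, 0.2]
opening: -0.0004
grasp_force: 0.0
```

```bash
python3 arc.py 0.04 .02 0 -.02; python3 -c "
from h import *
o=bot.get_obs();print(o['q'],o['time'])"
```

```text
0.04 row [-0.0012 -0.0101 -0.0009  0.061 ]
0.02 row [-0.0037 -0.0099 -0.0009  0.081 ]
0.0 row [-0.0063 -0.0097 -0.0009  0.101 ]
-0.02 row [-0.0088 -0.0095 -0.0009  0.121 ]
pos [0.5984 0.0839 0.0211] 11.26 F [0.  0.5 0.2] gate if touching 0.0413
[  7.77117732  13.50071048  -3.6051635   72.92748335   0.44500265
 176.50908159] 7.75
```

arm_command --pt "0 -0.005 0 0" --pt "0 -0.01 0 0" --pt "-0.001 -0.01 0 0" --pt "-0.002 -0.01 0 0" --pt "-0.003 -0.01 0 0"

```text
time: 8.25
ee_pos: [0.5937, 0.0932, 0.0214]
tcp_rot: [-179.6, -0.0, 11.3]
wrist_force: [4.0, 1.1, -0.1]
opening: -0.0002
grasp_force: 1.9
```

arm_command --pt "-0.0005 0 0 0" --pt "-0.001 0 0 0" --pt "-0.0015 0 0 0" --pt "-0.002 0 0 0" --pt "-0.002 0 0 0"

```text
time: 8.75
ee_pos: [0.5919, 0.0928, 0.0215]
tcp_rot: [-179.5, -0.0, 11.3]
wrist_force: [3.0, 2.6, -0.8]
opening: -0.0001
grasp_force: 1.7
```

arm_command --pt "-0.0005 0 0 0" --pt "-0.001 0 0 0" --pt "-0.0015 0 0 0" --pt "-0.002 0 0 0" --pt "-0.002 0 0 0"

```text
time: 9.25
ee_pos: [0.5913, 0.0927, 0.0216]
tcp_rot: [-179.5, -0.2, 11.3]
wrist_force: [10.1, 3.0, -5.1]
opening: -0.0
grasp_force: 5.6
```

arm_command --pt "-0.0002 0 0 0" --pt "-0.0004 0 0 0" --pt "-0.0006 0 0 0" --pt "-0.0006 0 0 0" --pt "-0.0006 0 0 0"

```text
time: 9.75
ee_pos: [0.5912, 0.0927, 0.0216]
tcp_rot: [-179.5, -0.3, 11.3]
wrist_force: [12.8, 3.9, -7.4]
opening: 0.0002
grasp_force: 6.9
```

```bash
python3 arc.py 0 -.02
python3 - <<'E'
from h import *
C=cam("scene")
f=np.load("fix.npy")
for t in["block_centre","keeper_seat","keeper_lip","lever_end","loop_bar"]:
    m=bot.mark_of("scene",t)[:1];print(t,[(np.round(d["location"],1).tolist(),round(d["confidence"],2)) for d in m])
i=C["color"][90:285,200:460];cv2.imwrite("pics/s2.png",cv2.resize(i,(780,585),interpolation=cv2.INTER_CUBIC))
E
```

```text
0.0 row [-0.0009  0.0003 -0.0004  0.1011]
-0.02 row [-0.0035  0.0005 -0.0004  0.1211]
pos [0.5912 0.0927 0.0216] 11.26 F [12.8  3.9 -7.4] gate if touching 0.0074
block_centre [([329.7, 225.3], 0.83)]
keeper_seat [([323.7, 184.5], 0.96)]
keeper_lip [([326.8, 185.7], 0.68)]
lever_end [([363.1, 182.9], 0.53)]
loop_bar [([368.9, 171.0], 0.54)]
```

View pics/s2.png

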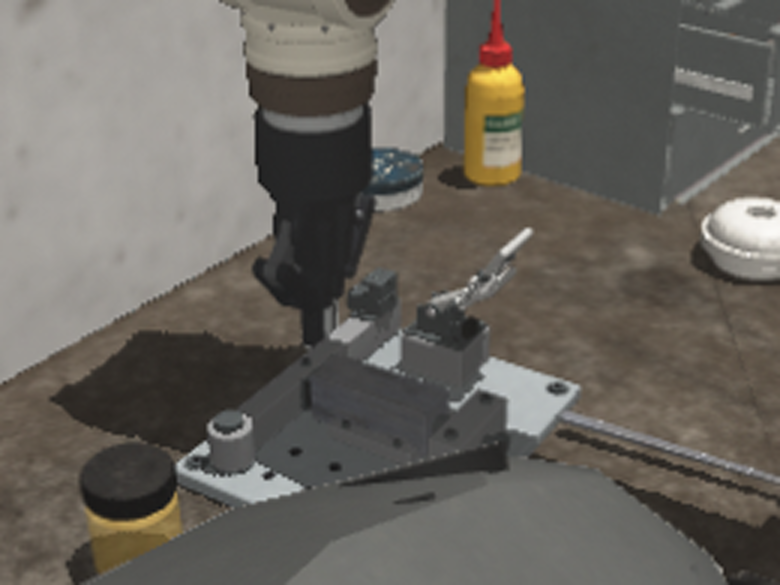

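The gate is in. 12.8 N moves it no further and the block has shifted toward the screw, so it is seated. Next I retreat, rise and turn the wrist half a turn on the way to behind the folded loop.

arm_command --pt "0.015 0 0 0" --pt "0.03 0 -0.02 0" --pt "0.03 0 -0.06 0" --pt "0.03 0 -0.1 -0.1" --pt "0.03 0 -0.14 -0.25"

```text
time: 10.55
ee_pos: [0.618, 0.0966, 0.1625]
tcp_rot: [-179.6, -0.0, 25.8]
wrist_force: [0.5, 0.1, -1.2]
opening: -0.0003
grasp_force: 0.0
```

arm_command --pt "-0.01 -0.002 -0.02 -0.15" --pt "-0.02 -0.003 -0.03 -0.3" --pt "-0.03 -0.005 -0.03 -0.45" --pt "-0.04 -0.006 -0.03 -0.6" --pt "-0.052 -0.008 -0.03 -0.75"

```text
time: 11.05
ee_pos: [0.5676, 0.0811, 0.1911]
tcp_rot: [-179.7, -0.3, 68.9]
wrist_force: [-0.3, -0.1, 0.0]
opening: -0.0003
grasp_force: 0.0
```

arm_command --pt "-0.009 -0.012 0 -0.15" --pt "-0.018 -0.023 0 -0.3" --pt "-0.027 -0.034 0 -0.45" --pt "-0.036 -0.046 0 -0.6" --pt "-0.046 -0.057 0 -0.75"

```text
time: 11.55
ee_pos: [0.4973, 0.0591, 0.1911]
tcp_rot: [180.0, -0.4, 111.9]
wrist_force: [0.5, -0.4, -0.4]
opening: -0.0001
grasp_force: 0.0
```

arm_command --pt "0.001 -0.017 0 -0.15" --pt "0.003 -0.034 0 -0.3" --pt "0.004 -0.05 0 -0.45" --pt "0.005 -0.067 0 -0.6" --pt "0.006 -0.083 0 -0.75"

```text
time: 12.05
ee_pos: [0.4178, 0.0342, 0.191]
tcp_rot: [179.7, -0.3, 154.8]
wrist_force: [0.1, -0.7, 0.7]
opening: -0.0001
grasp_force: 0.0
```

arm_command --pt "0 0 0 -0.14" --pt "0 0 0 -0.28" --pt "0 0 0 -0.42" --pt "0 0 0 -0.54" --pt "0 0 0 -0.54"

```text
time: 12.55
ee_pos: [0.4186, 0.0344, 0.1911]
tcp_rot: [179.6, -0.1, -174.5]
wrist_force: [-0.3, -0.4, -0.1]
opening: 0.0003
grasp_force: 0.0
```

```bash
cat > go.py <<'E'
# print deltas in tool axes to fixture-frame targets (x,y,z mm)
import sys
from h import *
f=np.load("fix.npy");o=bot.get_obs();p=o["ee_pos"];a=np.radians(o["tcp_rot"][2])
rz=lambda a:np.array([[np.cos(a),-np.sin(a)],[np.sin(a),np.cos(a)]])
q=rz(-f[2])@(p[:2]-f[:2]);print("t",o["time"],"fix mm",(q*1e3).round(1),(p[2]*1e3).round(1),"rot",o["tcp_rot"].round(2),"F",o["wrist_force"].round(1),"open",o["opening"].round(4),"q6",o["q"][5].round(1),"turn to 5.5+180:",round(((a-f[2]-np.pi+np.pi)%(2*np.pi))-np.pi,3))
for s in sys.argv[1:]:
    T=np.array([float(v) for v in s.split(",")])/1e3;d=f[:2]+rz(f[2])@T[:2]-p[:2]
    print(s,"->",np.round([d@[np.cos(a),np.sin(a)],d@[np.sin(a),-np.cos(a)],p[2]-T[2]],4))
E
python3 go.py -- -95,-84,112
python3 - <<'E'
from h import *
f=np.load("fix.npy");rz=lambda a:np.array([[np.cos(a),-np.sin(a)],[np.sin(a),np.cos(a)]])
C={n:cam(n) for n in("scene","top")}
for t in["lever_pivot","keeper_seat","keeper_lip","lever_end","loop_bar"]:
    m={n:bot.mark_of(n,t)[:1] for n in C};print(t,[(n,np.round(d["location"],1).tolist(),round(d["confidence"],2)) for n in m for d in m[n]])
    if all(m.values()):
        w,e=tri(*[v for n in C for v in(C[n],m[n][0]["location"])]);print("  fix",(rz(-f[2])@(w[:2]-f[:2])*1e3).round(1),(w[2]*1e3).round(1),round(e*1e3,1))
i=np.vstack([C["scene"]["color"][100:220,260:460],C["top"]["color"][130:250,260:460]]);cv2.imwrite("pics/s3.png",cv2.resize(i,None,fx=2.5,fy=2.5,interpolation=cv2.INTER_CUBIC))
E
```

```text
lever_pivot [('scene', [349.8, 189.4], 0.69), ('top', [334.9, 210.1], 0.72)]
  fix [ -2.7 -82.2] 67.2 2.6
keeper_seat [('scene', [324.1, 186.9], 0.72), ('top', [334.1, 179.8], 0.58)]
  fix [ 55.9 -84.1] 54.3 4.9
keeper_lip [('scene', [321.6, 183.4], 0.77), ('top', [332.6, 174.3], 0.71)]
  fix [ 63.7 -83. ] 61.1 0.8
lever_end [('scene', [363.6, 181.9], 0.75), ('top', [338.8, 229.0], 0.96)]
  fix [-34.8 -83.9] 93.0 1.6
loop_bar [('scene', [371.5, 172.5], 0.63), ('top', [340.0, 237.4], 0.57)]
  fix [-49.9 -83.8] 117.9 0.7Traceback (most recent call last):
  File "go.py", line 6, in <module>
    q=rz(-f[2])@(p[:2]-f[:2]);print("t",o["time"],"fix mm",(q*1e3).round(1),(p[2]*1e3).round(1),"rot",o["tcp_rot"].round(2),"F",o["wrist_force"].round(1),"open",o["opening"].round(4),"q6",o["q"][5].round(1),"turn to 5.5+180:",round(((a-f[2]-np.pi+np.pi)%(2*np.pi))-np.pi,3))
                                                                                                                                                                 ^^^^^^^^^^^^^^^^^^
AttributeError: 'float' object has no attribute 'round'
```

View pics/s3.png

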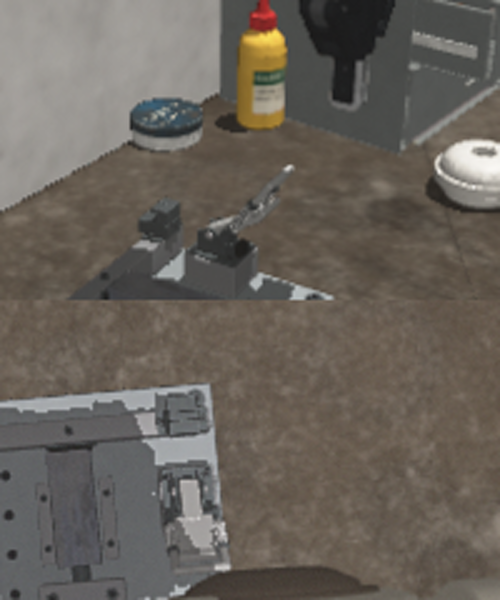

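The bar is at about fixture (-48,-84,122), the seat at (56,-84) and the lip at about x=61. In the picture the gate stands square against the block and the gripper hangs behind the loop. Now the deltas.

```bash
sed -i 's/o\["opening"\].round(4)/round(float(o["opening"]),4)/' go.py; python3 go.py -95,-84,113 -80,-84,113 -10,-84,116
```

```text
t 13.15 fix mm [-98.4 -85.9] 191.1 rot [ 1.7955e+02 -2.0000e-02 -1.7458e+02] F [ 0.2 -0.   0.7] open -0.0003 q6 -1.0 turn to 5.5+180: -0.001
-95,-84,113 -> [-0.0034  0.0019  0.0781]
-80,-84,113 -> [-0.0184  0.0019  0.0781]
-10,-84,116 -> [-0.0884  0.002   0.0751]
```

arm_command --pt "-0.003 0.002 0.02 0" --pt "-0.003 0.002 0.04 0" --pt "-0.003 0.002 0.06 0" --pt "-0.003 0.002 0.078 0" --pt "-0.01 0.002 0.078 0"

```text
time: 13.65
ee_pos: [0.4275, 0.0381, 0.1111]
tcp_rot: [179.5, -0.2, -174.6]
wrist_force: [-0.3, -0.0, -0.4]
opening: -0.0
grasp_force: 0.0
```

arm_command --pt "-0.008 0 0 0" --pt "-0.016 0 0 0" --pt "-0.024 0 0 0" --pt "-0.032 0 0 0" --pt "-0.038 0 -0.002 0"

```text
time: 14.15
ee_pos: [0.4675, 0.0419, 0.1152]
tcp_rot: [179.5, -0.0, -174.6]
wrist_force: [0.7, -0.6, -0.0]
opening: -0.0
grasp_force: 0.1
```

```bash
python3 go.py -20,-84,118 -5,-84,118
```

```text
t 14.15 fix mm [-49.6 -83.3] 115.2 rot [ 1.7955e+02 -3.0000e-02 -1.7456e+02] F [ 0.7 -0.6 -0. ] open -0.0 q6 -0.6 turn to 5.5+180: -0.001
-20,-84,118 -> [-0.0296 -0.0006 -0.0028]
-5,-84,118 -> [-0.0446 -0.0006 -0.0028]
```

arm_command --pt "-0.006 0 -0.001 0" --pt "-0.012 0 -0.002 0" --pt "-0.018 0 -0.003 0" --pt "-0.024 0 -0.003 0" --pt "-0.03 0 -0.003 0"

```text
time: 14.65
ee_pos: [0.4971, 0.0447, 0.1181]
tcp_rot: [179.5, -0.0, -174.6]
wrist_force: [0.1, 0.8, 0.0]
opening: 0.0001
grasp_force: 0.0
```

arm_command --pt "-0.005 0 0 0" --pt "-0.01 0 0 0" --pt "-0.015 0 0 0" --pt "-0.02 0 0 0" --pt "-0.02 0 0 0"

```text
time: 15.15
ee_pos: [0.517, 0.0466, 0.118]
tcp_rot: [179.6, -0.0, -174.6]
wrist_force: [-0.4, -0.4, -1.2]
opening: 0.0003
grasp_force: 0.0
```

```bash
cat > look.py <<'E'
import sys
from h import *
f=np.load("fix.npy");rz=lambda a:np.array([[np.cos(a),-np.sin(a)],[np.sin(a),np.cos(a)]])
C={n:cam(n) for n in("scene","top")}
for t in["lever_pivot","keeper_seat","keeper_lip","lever_end","loop_bar"]:
    m={n:bot.mark_of(n,t)[:1] for n in C};print(t,[(n,np.round(d["location"],1).tolist(),round(d["confidence"],2)) for n in m for d in m[n]])
    if all(m.values()):
        w,e=tri(*[v for n in C for v in(C[n],m[n][0]["location"])]);print("  fix",(rz(-f[2])@(w[:2]-f[:2])*1e3).round(1),(w[2]*1e3).round(1),round(e*1e3,1))
i=np.vstack([C["scene"]["color"][120:240,280:420],C["top"]["color"][140:260,270:410]]);cv2.imwrite(sys.argv[1],cv2.resize(i,None,fx=2.5,fy=2.5,interpolation=cv2.INTER_CUBIC))
E
python3 go.py; python3 look.py pics/s4.png
```

```text
t 15.15 fix mm [  0.1 -83.4] 118.0 rot [ 1.7955e+02 -3.0000e-02 -1.7456e+02] F [-0.4 -0.4 -1.2] open 0.0003 q6 -0.5 turn to 5.5+180: -0.001
lever_pivot [('scene', [347.8, 188.1], 0.98)]
keeper_seat [('scene', [325.1, 184.9], 0.62)]
keeper_lip [('scene', [322.9, 183.8], 0.68)]
lever_end [('scene', [365.0, 184.9], 0.96)]
loop_bar [('scene', [327.3, 179.7], 0.55)]
```

View pics/s4.png

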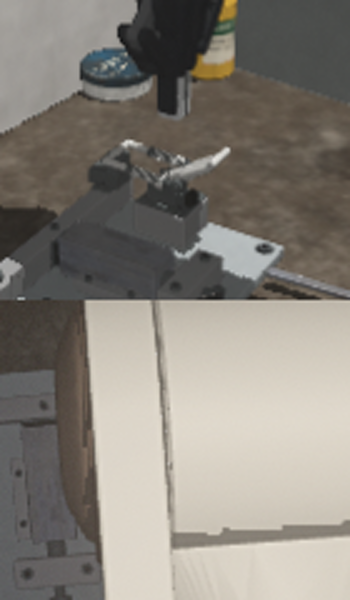

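The loop has fallen forward onto the keeper's lip; its bar is near crop (128,147) in the scene view, full pixel (331,179). I'll localise the bar by its known height of 70 mm and plan the grip.

```bash
python3 - <<'E'
from h import *
f=np.load("fix.npy");rz=lambda a:np.array([[np.cos(a),-np.sin(a)],[np.sin(a),np.cos(a)]])
c=cam("scene")
for p in[(327.3,179.7),(331.2,178.8)]:
    w=at_z(c,p,.07);print(rz(-f[2])@(w[:2]-f[:2])*1e3)
P=lambda x,y,z:proj(c,np.r_[f[:2]+rz(f[2])@[x/1e3,y/1e3],z/1e3])[0].round(1)
for x in(50,55,60): print(x,P(x,-67,70),P(x,-84,70),P(x,-101,70))
i=c["color"][150:210,300:390];cv2.imwrite("pics/s5.png",cv2.resize(i,None,fx=8,fy=8,interpolation=cv2.INTER_CUBIC))
E
python3 go.py 0,-84,150 48,-84,150 48,-84,58
```

```text
[ 53.70602417 -88.93214643]
[ 48.8455178  -96.39475599]
50 [323.  184.6] [327.5 181.1] [331.9 177.8]
55 [321. 184.] [325.5 180.5] [329.9 177.2]
60 [318.9 183.4] [323.5 179.9] [327.9 176.6]
t 15.8 fix mm [ -0.4 -83.4] 118.1 rot [ 1.7955e+02 -2.0000e-02 -1.7456e+02] F [-0.2  0.1  1. ] open -0.0 q6 -0.5 turn to 5.5+180: -0.001
0,-84,150 -> [-0.0004 -0.0006 -0.0319]
48,-84,150 -> [-0.0484 -0.0006 -0.0319]
48,-84,58 -> [-0.0484 -0.0006  0.0601]
```

View pics/s5.png

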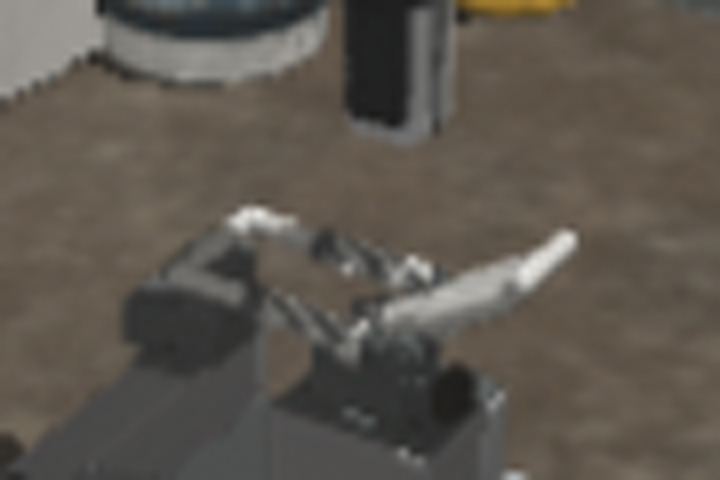

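The bar's ends at (321,184) and (330,177) match the prediction for x=55 mm. Now open, go above, and descend astride the legs.

arm_command --pt "-0.01 0 -0.01 0" --pt "-0.02 0 -0.01 0" --pt "-0.03 0 -0.01 0" --pt "-0.04 0 -0.01 0" --pt "-0.0485 -0.0005 -0.01 0" --hand 0.065 --grip_force 20

```text
time: 16.3
ee_pos: [0.5656, 0.0506, 0.1275]
tcp_rot: [179.5, -0.1, -174.6]
wrist_force: [-0.5, 0.1, -0.7]
opening: 0.065
grasp_force: 0.0
```

arm_command --pt "0 0 0.015 0" --pt "0 0 0.03 0" --pt "0 0 0.045 0" --pt "0 0 0.06 0" --pt "0 0 0.068 0"

```text
time: 16.8
ee_pos: [0.5636, 0.051, 0.0577]
tcp_rot: [179.5, -0.2, -174.6]
wrist_force: [0.2, 0.7, 0.3]
opening: 0.0649
grasp_force: 0.0
```

arm_command --pt "0 0 0 0" --pt "0 0 0 0" --pt "0 0 0 0" --pt "0 0 0 0" --pt "0 0 0 0" --hand 0.036

```text
time: 17.3
ee_pos: [0.5649, 0.0512, 0.0604]
tcp_rot: [179.5, 0.0, -174.6]
wrist_force: [-1.5, 0.3, -1.7]
opening: 0.0387
grasp_force: 20.5
```

```bash
python3 go.py 48,-84,58
```

```text
t 17.3 fix mm [ 48.2 -83.4] 60.4 rot [ 179.54    0.   -174.56] F [-1.5  0.3 -1.7] open 0.0387 q6 -0.5 turn to 5.5+180: -0.001
48,-84,58 -> [ 0.0002 -0.0006  0.0024]
```

Both legs are gripped (opening 38.7 mm). Now I lift slightly and draw the bar forward.

arm_command --pt "0 0 -0.002 0" --pt "0 0 -0.004 0" --pt "-0.001 0 -0.005 0" --pt "-0.002 0 -0.005 0" --pt "-0.003 0 -0.005 0"

```text
time: 17.8
ee_pos: [0.5671, 0.0513, 0.0649]
tcp_rot: [179.5, -0.1, -174.6]
wrist_force: [-6.3, 0.8, -0.8]
opening: 0.0385
grasp_force: 20.6
```

arm_command --pt "-0.001 0 0 0" --pt "-0.002 0 0 0" --pt "-0.003 0 0 0" --pt "-0.004 0 0 0" --pt "-0.005 0 0 0"

```text
time: 18.3
ee_pos: [0.5722, 0.0517, 0.0651]
tcp_rot: [179.6, -0.1, -174.6]
wrist_force: [-6.1, 0.6, 1.3]
opening: 0.039
grasp_force: 20.4
```

```bash
python3 go.py; python3 -c "
from h import *
c=cam('scene')
for t in ['loop_bar','lever_end','keeper_lip']: print(t,[(np.round(d['location'],1).tolist(),round(d['confidence'],2)) for d in bot.mark_of('scene',t)[:1]])"
```

```text
t 18.3 fix mm [ 55.5 -83.5] 65.1 rot [ 1.7955e+02 -9.0000e-02 -1.7456e+02] F [-6.1  0.6  1.3] open 0.039 q6 -0.5 turn to 5.5+180: -0.001
loop_bar [([324.6, 178.4], 0.54)]
lever_end [([354.5, 176.5], 0.67)]
keeper_lip [([321.0, 182.7], 0.88)]
```

arm_command --pt "-0.001 0 0 0" --pt "-0.002 0 0 0" --pt "-0.003 0 0 0" --pt "-0.004 0 0 0" --pt "-0.005 0 0 0"

```text
time: 19.0
ee_pos: [0.5779, 0.0523, 0.0652]
tcp_rot: [179.5, -0.0, -174.6]
wrist_force: [-4.1, 0.8, 1.3]
opening: 0.0387
grasp_force: 20.2
```

```bash
python3 go.py
python3 - <<'E'
from h import *
c=cam('scene');f=np.load("fix.npy");rz=lambda a:np.array([[np.cos(a),-np.sin(a)],[np.sin(a),np.cos(a)]])
for t in ['loop_bar','lever_end','keeper_lip']: print(t,[(np.round(d['location'],1).tolist(),round(d['confidence'],2)) for d in bot.mark_of('scene',t)[:1]])
P=lambda x,y,z:proj(c,np.r_[f[:2]+rz(f[2])@[x/1e3,y/1e3],z/1e3])[0].round(1)
for x,z in((62,74),(67,74),(67,75)): print(x,z,P(x,-84,z))
for th in(1,1.2,1.4,1.58):print(th,P(5-48*np.cos(th)+5*np.sin(th),-84,58+48*np.sin(th)+5*np.cos(th)))
i=c["color"][140:215,290:390];cv2.imwrite("pics/s6.png",cv2.resize(i,None,fx=8,fy=8,interpolation=cv2.INTER_CUBIC))
E
```

```text
t 19.0 fix mm [ 61.2 -83.5] 65.2 rot [ 1.7954e+02 -1.0000e-02 -1.7456e+02] F [-4.1  0.8  1.3] open 0.0387 q6 -0.5 turn to 5.5+180: -0.001
loop_bar [([321.1, 180.0], 0.6)]
lever_end [([348.5, 173.4], 0.81)]
keeper_lip [([321.2, 181.4], 0.77)]
62 74 [322.6 178. ]
67 74 [320.6 177.4]
67 75 [320.6 177. ]
1 [356.  175.9]
1.2 [352.  173.2]
1.4 [347.9 171.3]
1.58 [344.1 170.4]
```

View pics/s6.png

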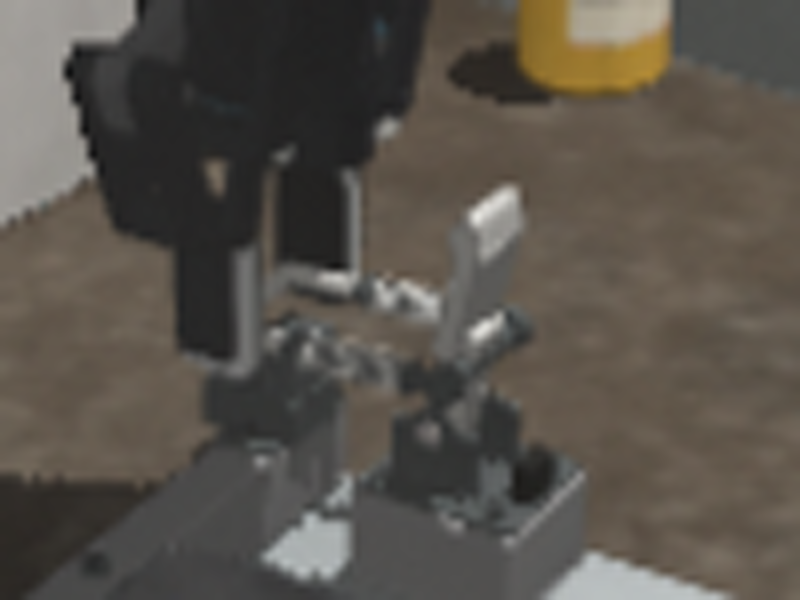

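The lever is up to about 1.38 rad and the bar is about 8 mm ahead of the lip. I'll lower it while watching the vertical force.

arm_command --pt "0 0 0.002 0" --pt "0 0 0.004 0" --pt "0 0 0.006 0" --pt "0 0 0.007 0" --pt "0 0 0.008 0"

```text
time: 19.7
ee_pos: [0.5783, 0.0524, 0.0575]
tcp_rot: [179.5, 0.1, -174.6]
wrist_force: [0.8, 2.3, 5.3]
opening: 0.0386
grasp_force: 20.3
```

arm_command --pt "0 0 0.002 0" --pt "0 0 0.004 0" --pt "0 0 0.006 0" --pt "0 0 0.007 0" --pt "0 0 0.008 0"

```text
time: 20.2
ee_pos: [0.5771, 0.0523, 0.0484]
tcp_rot: [179.6, -0.1, -174.6]
wrist_force: [-1.8, 1.1, 3.2]
opening: 0.0389
grasp_force: 20.5
```

```bash
python3 go.py; python3 -c "
from h import *
c=cam('scene')
for t in ['loop_bar','lever_end','keeper_lip']: print(t,[(np.round(d['location'],1).tolist(),round(d['confidence'],2)) for d in bot.mark_of('scene',t)[:1]])"
```

```text
t 20.2 fix mm [ 60.5 -83.4] 48.4 rot [ 1.7955e+02 -1.1000e-01 -1.7456e+02] F [-1.8  1.1  3.2] open 0.0389 q6 -0.5 turn to 5.5+180: -0.001
loop_bar []
lever_end [([350.6, 172.9], 0.59)]
keeper_lip [([327.3, 182.4], 0.61)]
```

arm_command --pt "0.002 0 0.001 0" --pt "0.004 0 0.001 0" --pt "0.006 0 0.001 0" --pt "0.008 0 0.001 0" --pt "0.009 0 0.001 0"

```text
time: 20.9
ee_pos: [0.5718, 0.0518, 0.0485]
tcp_rot: [179.6, 0.4, -174.6]
wrist_force: [19.7, 2.8, -10.3]
opening: 0.0387
grasp_force: 21.3
```

arm_command --pt "0.001 0 0 0" --pt "0.002 0 0 0" --pt "0.003 0 0 0" --pt "0.003 0 0 0" --pt "0.003 0 0 0"

```text
time: 21.4
ee_pos: [0.5689, 0.0516, 0.0491]
tcp_rot: [179.5, 0.4, -174.6]
wrist_force: [15.6, 3.0, -3.2]
opening: 0.0385
grasp_force: 24.5
```

```bash
python3 go.py
```

```text
t 21.4 fix mm [ 52.3 -83.3] 49.1 rot [ 179.55    0.39 -174.57] F [15.6  3.  -3.2] open 0.0385 q6 -0.5 turn to 5.5+180: -0.001
```

arm_command --pt "-0.003 0 0 0" --pt "-0.006 0 0 0" --pt "-0.008 0 0 0" --pt "-0.009 0 0 0" --pt "-0.009 0 0 0"

```text
time: 21.9
ee_pos: [0.5738, 0.0521, 0.0478]
tcp_rot: [179.5, -0.1, -174.6]
wrist_force: [-3.8, 1.3, 2.9]
opening: 0.039
grasp_force: 24.5
```

```bash
python3 go.py
python3 - <<'E'
from h import *
c=cam('scene')
for t in ['loop_bar','lever_end','keeper_lip','keeper_seat']: print(t,[(np.round(d['location'],1).tolist(),round(d['confidence'],2)) for d in bot.mark_of('scene',t)[:1]])
i=c["color"][150:210,305:370];cv2.imwrite("pics/s7.png",cv2.resize(i,None,fx=9,fy=9,interpolation=cv2.INTER_CUBIC))
E
```

```text
t 21.9 fix mm [ 57.1 -83.3] 47.8 rot [ 1.7954e+02 -1.4000e-01 -1.7456e+02] F [-3.8  1.3  2.9] open 0.039 q6 -0.5 turn to 5.5+180: -0.001
loop_bar [([327.3, 224.1], 0.64)]
lever_end [([348.9, 171.5], 0.73)]
keeper_lip [([322.8, 180.7], 0.83)]
keeper_seat [([323.8, 184.2], 0.63)]
```

View pics/s7.png

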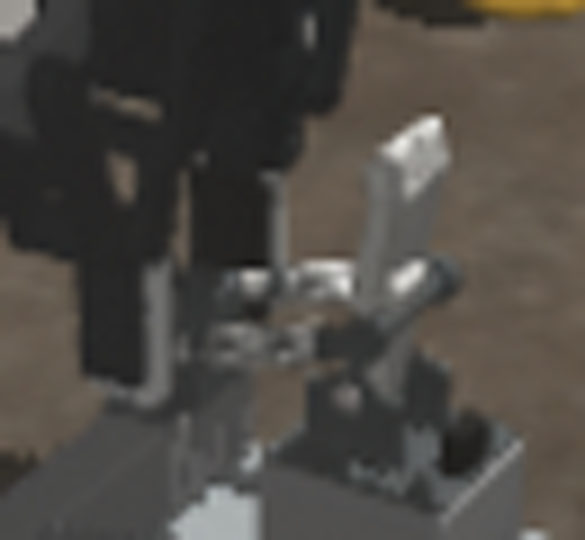

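The legs now slope down from the pin to the keeper, so the bar is near ledge height. The 20 N resistance was probably the lip's lower edge. I'll lower further until the ledge is felt.

arm_command --pt "-0.001 0 0.0005 0" --pt "-0.001 0 0.001 0" --pt "-0.001 0 0.0015 0" --pt "-0.001 0 0.002 0" --pt "-0.001 0 0.002 0"

```text
time: 22.65
ee_pos: [0.5765, 0.0523, 0.0474]
tcp_rot: [179.5, 0.1, -174.6]
wrist_force: [-3.5, 0.9, 10.1]
opening: 0.0388
grasp_force: 25.0
```

arm_command --pt "0 0 0.0005 0" --pt "0 0 0.001 0" --pt "0 0 0.0015 0" --pt "0 0 0.002 0" --pt "0 0 0.002 0"

```text
time: 23.15
ee_pos: [0.5776, 0.0525, 0.0469]
tcp_rot: [179.5, 0.3, -174.6]
wrist_force: [-4.0, 1.6, 18.1]
opening: 0.0388
grasp_force: 25.5
```

```bash
python3 go.py
```

```text
t 23.15 fix mm [ 61.  -83.3] 46.9 rot [ 179.55    0.29 -174.56] F [-4.   1.6 18.1] open 0.0388 q6 -0.5 turn to 5.5+180: -0.001
```

Firm contact at TCP z≈47 mm, so the bar is down at ledge height (about 56.5). I'll ease the load and ease it inward again.

arm_command --pt "0 0 -0.001 0" --pt "0 0 -0.002 0" --pt "0.001 0 -0.0025 0" --pt "0.002 0 -0.0025 0" --pt "0.003 0 -0.0025 0"

```text
time: 23.65
ee_pos: [0.5738, 0.0521, 0.0472]
tcp_rot: [179.5, 0.1, -174.6]
wrist_force: [5.4, 3.5, 4.6]
opening: 0.0385
grasp_force: 24.6
```

arm_command --pt "0.001 0 0 0" --pt "0.002 0 0 0" --pt "0.003 0 0 0" --pt "0.003 0 0 0" --pt "0.003 0 0 0"

```text
time: 24.15
ee_pos: [0.5708, 0.0518, 0.047]
tcp_rot: [179.5, 0.1, -174.6]
wrist_force: [5.2, 3.0, 3.2]
opening: 0.0385
grasp_force: 24.5
```

```bash
python3 go.py; python3 -c "
from h import *
c=cam('scene')
for t in ['loop_bar','lever_end']: print(t,[(np.round(d['location'],1).tolist(),round(d['confidence'],2)) for d in bot.mark_of('scene',t)[:1]])"
```

```text
t 24.15 fix mm [ 54.1 -83.3] 47.0 rot [ 1.7955e+02  1.2000e-01 -1.7456e+02] F [5.2 3.  3.2] open 0.0385 q6 -0.5 turn to 5.5+180: -0.001
loop_bar []
lever_end [([352.5, 175.1], 0.61)]
```

arm_command --pt "0.001 0 0 0" --pt "0.002 0 0 0" --pt "0.003 0 0 0" --pt "0.003 0 0 0" --pt "0.003 0 0 0"

```text
time: 24.8
ee_pos: [0.5699, 0.0517, 0.0471]
tcp_rot: [179.5, 0.4, -174.6]
wrist_force: [16.6, 4.0, -4.2]
opening: 0.0386
grasp_force: 24.1
```

```bash
python3 go.py; python3 -c "
from h import *
c=cam('scene')
for t in ['loop_bar','lever_end']: print(t,[(np.round(d['location'],1).tolist(),round(d['confidence'],2)) for d in bot.mark_of('scene',t)[:1]])"
```

```text
t 24.8 fix mm [ 53.3 -83.3] 47.1 rot [ 179.54    0.36 -174.56] F [16.6  4.  -4.2] open 0.0386 q6 -0.5 turn to 5.5+180: -0.001
loop_bar []
lever_end [([354.0, 170.0], 0.55)]
```

arm_command --pt "-0.0015 0 0 0" --pt "-0.0015 0 -0.0015 0" --pt "-0.0015 0 -0.003 0" --pt "-0.0015 0 -0.004 0" --pt "-0.0015 0 -0.005 0"

```text
time: 25.45
ee_pos: [0.5692, 0.0516, 0.0504]
tcp_rot: [179.5, 0.1, -174.6]
wrist_force: [8.3, 3.6, -9.4]
opening: 0.0389
grasp_force: 24.6
```

```bash
python3 go.py
```

```text
t 25.45 fix mm [ 52.5 -83.4] 50.4 rot [ 1.7954e+02  5.0000e-02 -1.7455e+02] F [ 8.3  3.6 -9.4] open 0.0389 q6 -0.5 turn to 5.5+180: -0.0
```

Lifting met the lip after 3.3 mm (−9.4 N), so the bar is hooked. I'll lower, release and rise.

arm_command --pt "0 0 0.001 0" --pt "-0.001 0 0.002 0" --pt "-0.001 0 0.003 0" --pt "-0.001 0 0.003 0" --pt "-0.001 0 0.003 0"

```text
time: 25.95
ee_pos: [0.5692, 0.0516, 0.0484]
tcp_rot: [179.5, -0.0, -174.6]
wrist_force: [2.9, 2.7, 0.6]
opening: 0.0391
grasp_force: 25.1
```

arm_command --pt "0 0 0 0" --pt "0 0 0 0" --pt "0 0 0 0" --pt "0 0 0 0" --pt "0 0 0 0" --hand 0.065

```text
time: 26.45
ee_pos: [0.5691, 0.0515, 0.0485]
tcp_rot: [179.6, -0.0, -174.6]
wrist_force: [0.6, 0.4, 0.0]
opening: 0.065
grasp_force: 0.0
```

arm_command --pt "0 0 -0.01 0" --pt "0 0 -0.03 0" --pt "0 0 -0.06 0" --pt "0 0 -0.09 0" --pt "0 0 -0.12 0"

```text
time: 26.95
ee_pos: [0.5692, 0.0506, 0.1706]
tcp_rot: [179.6, 0.0, -174.6]
wrist_force: [1.5, 0.1, 0.3]
opening: 0.0649
grasp_force: 0.0
```

arm_command --pt "0 0 0 0" --pt "0 0 0 0" --pt "0 0 0 0" --pt "0 0 0 0" --pt "0 0 0 0" --hand 0

```text
time: 27.45
ee_pos: [0.569, 0.0506, 0.1677]
tcp_rot: [179.5, -0.1, -174.6]
wrist_force: [-0.5, -0.2, 0.0]
opening: 0.0003
grasp_force: 0.0
```

```bash
python3 go.py 30,-84,100
python3 - <<'E'
from h import *
c=cam('scene')
for t in ['loop_bar','lever_end','keeper_seat','keeper_lip']: print(t,[(np.round(d['location'],1).tolist(),round(d['confidence'],2)) for d in bot.mark_of('scene',t)[:1]])
f=np.load("fix.npy");rz=lambda a:np.array([[np.cos(a),-np.sin(a)],[np.sin(a),np.cos(a)]])
P=lambda x,y,z:proj(c,np.r_[f[:2]+rz(f[2])@[x/1e3,y/1e3],z/1e3])[0].round(1)
for th in(.6,.8,1,1.2,1.4):print(th,P(5-48*np.cos(th)+5*np.sin(th),-84,58+48*np.sin(th)+5*np.cos(th)))
print("seat",P(56,-84,56.5),"bar on lip",P(58,-84,70),P(62,-84,70))
E
```

```text
t 27.45 fix mm [ 52.2 -84.3] 167.7 rot [ 1.7955e+02 -1.1000e-01 -1.7456e+02] F [-0.5 -0.2  0. ] open 0.0003 q6 -0.6 turn to 5.5+180: -0.001
30,-84,100 -> [0.0222 0.0003 0.0677]
loop_bar [([324.6, 185.7], 0.57)]
lever_end [([355.5, 172.6], 0.57)]
keeper_seat [([323.9, 184.1], 0.73)]
keeper_lip []
0.6 [362.6 183.2]
0.8 [359.6 179.3]
1 [356.  175.9]
1.2 [352.  173.2]
1.4 [347.9 171.3]
seat [325.2 186.1] bar on lip [324.3 180.2] [322.7 179.7]
```

The network puts loop_bar at (324.6,185.7), against a projected seat of (325.2,186.1), so it is hooked. The lever is at about 1.1 rad. Next I press it down along its arc with closed fingers.

arm_command --pt "0.01 0 0.01 0" --pt "0.02 0 0.02 0" --pt "0.032 0 0.035 0" --pt "0.032 0 0.05 0" --pt "0.034 0 0.062 0"

```text
time: 28.2
ee_pos: [0.5356, 0.0479, 0.1055]
tcp_rot: [179.5, -0.0, -174.6]
wrist_force: [-0.5, 0.2, -0.7]
opening: -0.0002
grasp_force: 0.0
```

arm_command --pt "0.004 0 0 0" --pt "0.008 0 0.001 0" --pt "0.012 0 0.001 0" --pt "0.016 0 0.001 0" --pt "0.019 0 0.001 0"

```text
time: 28.7
ee_pos: [0.5166, 0.0461, 0.1061]
tcp_rot: [179.5, 0.0, -174.6]
wrist_force: [2.0, 0.5, -3.0]
opening: -0.0003
grasp_force: 1.1
```

```bash
python3 go.py -11,-84,100 -19,-84,94 -25,-84,86 -30,-84,78
```

```text
t 28.7 fix mm [ -0.4 -83.8] 106.1 rot [ 1.7955e+02  4.0000e-02 -1.7456e+02] F [ 2.   0.5 -3. ] open -0.0003 q6 -0.6 turn to 5.5+180: -0.001
-11,-84,100 -> [ 0.0106 -0.0002  0.0061]
-19,-84,94 -> [ 0.0186 -0.0002  0.0121]
-25,-84,86 -> [ 0.0246 -0.0002  0.0201]
-30,-84,78 -> [ 0.0296 -0.0002  0.0281]
```

arm_command --pt "0.002 0 0.001 0" --pt "0.004 0 0.002 0" --pt "0.006 0 0.0035 0" --pt "0.008 0 0.0045 0" --pt "0.0105 0 0.006 0"

```text
time: 29.2
ee_pos: [0.5062, 0.0451, 0.0997]
tcp_rot: [179.6, 0.0, -174.6]
wrist_force: [4.6, 0.1, 2.8]
opening: 0.0001
grasp_force: 1.6
```

arm_command --pt "0.002 0 0.0012 0" --pt "0.004 0 0.0025 0" --pt "0.0055 0 0.0037 0" --pt "0.007 0 0.005 0" --pt "0.008 0 0.006 0"

```text
time: 29.7
ee_pos: [0.498, 0.0444, 0.0935]
tcp_rot: [179.6, -0.0, -174.6]
wrist_force: [4.6, -0.7, 1.6]
opening: 0.0
grasp_force: 2.1
```

```bash
python3 go.py -25,-84,86 -30,-84,78; python3 -c "
from h import *
c=cam('scene')
for t in ['loop_bar','lever_end','keeper_seat']: print(t,[(np.round(d['location'],1).tolist(),round(d['confidence'],2)) for d in bot.mark_of('scene',t)[:1]])"
```

```text
t 29.7 fix mm [-19.  -83.7] 93.5 rot [ 1.7956e+02 -2.0000e-02 -1.7456e+02] F [ 4.6 -0.7  1.6] open 0.0 q6 -0.6 turn to 5.5+180: -0.001
-25,-84,86 -> [ 0.006  -0.0003  0.0075]
-30,-84,78 -> [ 0.011  -0.0003  0.0155]
loop_bar [([322.3, 182.5], 0.43)]
lever_end [([361.6, 181.4], 0.64)]
keeper_seat [([322.5, 184.4], 0.9)]
```

The force is about 5 N, as expected for a taut loop. Continuing.

arm_command --pt "0.0015 0 0.0015 0" --pt "0.003 0 0.003 0" --pt "0.004 0 0.0045 0" --pt "0.005 0 0.006 0" --pt "0.006 0 0.0075 0"

```text
time: 30.4
ee_pos: [0.4917, 0.0439, 0.086]
tcp_rot: [179.6, -0.1, -174.6]
wrist_force: [0.6, -2.2, 5.0]
opening: 0.0002
grasp_force: 1.9
```

arm_command --pt "0.001 0 0.0016 0" --pt "0.002 0 0.0032 0" --pt "0.003 0 0.0048 0" --pt "0.004 0 0.0064 0" --pt "0.005 0 0.008 0"

```text
time: 30.9
ee_pos: [0.487, 0.0435, 0.0778]
tcp_rot: [179.6, -0.0, -174.6]
wrist_force: [0.6, -0.8, 2.2]
opening: 0.0003
grasp_force: 1.2
```

arm_command --pt "0.0005 0 0.0016 0" --pt "0.001 0 0.0032 0" --pt "0.0015 0 0.0048 0" --pt "0.002 0 0.0062 0" --pt "0.0025 0 0.0075 0"

```text
time: 31.4
ee_pos: [0.4845, 0.0434, 0.0703]
tcp_rot: [179.5, -0.0, -174.6]
wrist_force: [-0.5, -0.7, -0.3]
opening: 0.0
grasp_force: 0.5
```

```bash
python3 go.py -34,-84,63
```

```text
t 31.4 fix mm [-32.6 -83.4] 70.3 rot [ 1.7954e+02 -4.0000e-02 -1.7456e+02] F [-0.5 -0.7 -0.3] open 0.0 q6 -0.6 turn to 5.5+180: -0.001
-34,-84,63 -> [ 0.0014 -0.0006  0.0073]
```

arm_command --pt "0.0005 0 0.0015 0" --pt "0.001 0 0.003 0" --pt "0.001 0 0.0045 0" --pt "0.001 0 0.006 0" --pt "0.001 0 0.007 0"

```text
time: 31.9
ee_pos: [0.4835, 0.0433, 0.0634]
tcp_rot: [179.5, -0.0, -174.6]
wrist_force: [-0.3, 0.4, 0.1]
opening: 0.0
grasp_force: 0.0
```

arm_command --pt "0 0 0.0005 0" --pt "0 0 0.001 0" --pt "0 0 0.0015 0" --pt "0 0 0.0015 0" --pt "0 0 0.0015 0"

```text
time: 32.4
ee_pos: [0.4836, 0.0433, 0.063]
tcp_rot: [179.5, 0.0, -174.6]
wrist_force: [-4.7, -1.1, 8.8]
opening: 0.0001
grasp_force: 4.2
```

The stop is firm at z=63 mm, so the lever is flat. I'll rise, move aside and check.

arm_command --pt "0 0 -0.01 0" --pt "0 0 -0.03 0" --pt "0 0 -0.06 0" --pt "0 0 -0.1 0" --pt "0 0 -0.14 0"

```text
time: 32.9
ee_pos: [0.4834, 0.0422, 0.2038]
tcp_rot: [179.5, -0.0, -174.6]
wrist_force: [1.0, -1.0, 0.3]
opening: -0.0
grasp_force: 0.0
```

arm_command --pt "0.02 -0.04 0 0" --pt "0.04 -0.08 0 0" --pt "0.06 -0.12 0 0" --pt "0.08 -0.16 0 0" --pt "0.1 -0.2 0 0"

```text
time: 33.4
ee_pos: [0.4024, -0.1678, 0.2013]
tcp_rot: [179.6, 0.0, -174.5]
wrist_force: [1.6, -0.2, 0.0]
opening: -0.0001
grasp_force: 0.0
```

```bash
python3 go.py; python3 look.py pics/fin.png
python3 - <<'E'
from h import *
f=np.load("fix.npy");rz=lambda a:np.array([[np.cos(a),-np.sin(a)],[np.sin(a),np.cos(a)]])
for n in("scene","top"):
    c=cam(n);P=lambda x,y,z:proj(c,np.r_[f[:2]+rz(f[2])@[x/1e3,y/1e3],z/1e3])[0].round(1)
    print(n,"exp lever_end",P(-43,-84,63),"seat",P(56,-84,56.5),"block",P(-.5,0,29),[np.round(d["location"],1).tolist() for d in bot.mark_of(n,"block_centre")[:1]])
E
```

```text
t 33.4 fix mm [-134.5 -285.8] 201.3 rot [ 1.7958e+02  4.0000e-02 -1.7454e+02] F [ 1.6 -0.2  0. ] open -0.0001 q6 -28.4 turn to 5.5+180: -0.0
lever_pivot [('scene', [347.5, 194.0], 0.92), ('top', [336.6, 207.5], 0.9)]
  fix [  3.3 -85.9] 52.7 0.2
keeper_seat [('scene', [324.9, 183.7], 0.6), ('top', [335.0, 179.1], 0.9)]
  fix [ 55.8 -85.9] 61.3 3.4
keeper_lip [('scene', [321.3, 181.7], 0.9), ('top', [333.0, 177.9], 0.84)]
  fix [ 59.2 -81.1] 67.2 7.2
lever_end [('scene', [366.7, 195.9], 0.86), ('top', [336.1, 233.1], 0.77)]
  fix [-43.  -80.6] 65.4 0.9
loop_bar [('scene', [324.4, 184.7], 0.58), ('top', [333.1, 174.9], 0.41)]
  fix [ 60.9 -85.2] 57.9 3.8
scene exp lever_end [367.2 196.2] seat [325.2 186.1] block [326.3 224.8] [[326.9, 225.0]]
top exp lever_end [338.1 233.2] seat [333.3 178.6] block [290.2 213.9] [[290.6, 215.0]]
```

With the robot clear, lever_end reads (-43,-81,65) mm, which is flat. The bar reads near the seat at z≈58, and the block is against the screw. Handing in.

```bash
python3 -c "
from workcell import bot
print(bot.job_done())"
```

```text
the job is handed in; nothing more can be done
None
```

The job is handed in at about 33.5 s of the 67 s: gate seated with 13 N, loop hooked behind the keeper (felt under the lip), and the lever pressed flat past centre, still flat once the arm was clear; no verdict came back.

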